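# Plug the open metering cylinder of the filling machine

## Robot

A 6-joint arm with a two-finger parallel gripper is mounted at the origin on the work surface. World frame = base frame: x ahead of the robot, y to its left, z up, the work surface at z = 0. Lengths are in m, angles in rad, forces in N, time in s.
With the tool pointing down it reaches from about 0.4 to 0.825 m from the base axis. Payload 7 kg.
Tool frame: the origin (TCP) lies at the very end of the fingers, on their centre line; the grasp point (between the pads) lies 19 mm behind it; z points along the fingers, y is the direction in which the jaws open and shut (so a half turn about z gives the same grasp; the last joint's range is limited). The gripper opens to 88 mm and grips with 3 to 60 N. Pads are 19 mm wide; open, the fingers measure 130 mm over their backs; the gripper's body (78 mm by 193 mm) begins 47 mm behind the grasp point.
Start: joints at [0.288, 0.359, 0.012, 0, -1.224, -0.288], TCP at [0.675, -0, 0.196] pointing down, gripper open.
Joint ranges: [-3.07, 3.07], [-1.43, 2.12], [-1.02, 1.25], [-3.03, 1.67], [-3.05, -0], [-3.03, 3.03]. Speed limits (rad/s): [2.39, 2.39, 3.01, 3.14, 3.14, 3.14].

## Interface

Orientations are given as [roll, pitch, yaw] about the fixed x, y, z axes, in that order (R = Rz(yaw) Ry(pitch) Rx(roll)).
In Python, from station import arm, eyes, job, outline_of gives the robot as it stands.
- The arm moves only by the tool apply_moves, never from a script. Its argument "moves" is a list of rows, each a list of 5 numbers: the opening, from -1 (shut) to 1 (fully open), then the shift along the tool's x, y, z in m, then the turn about the tool's z in rad. A call has 1 to 12 rows; each row shifts and turns the commanded pose from where the row before left it, along the tool's axes as they then stand; what a row does not reach is not made up. A row lasts 1/12 s, in which the tool goes at most 41.7 mm and 7.16 degrees, less where a joint would pass 70% of its speed; a pose out of reach is approached as far as the arm can. A call with a gripper value outside its range is refused whole. The fingers move at their own pace and stop on an object; "newtons" is the grip in N (left out, the last holds). Time passes only in rows, so rows that do not move let the fingers close. It gives the time, the measured TCP pose, the force and the opening at its end, in the units of the state.
- arm.get_state(): the state, without advancing time (a new reading comes with each control period).
- eyes.grab_frame(name): name is "scene" or "side" or "wrist"; returns a dict with "color" (400x640x3 uint8, red, green, blue), "z_map" (400x640 float32, m along the optical axis (not along the pixel's ray), 0 where there is no reading), "camera_matrix" (3x3 intrinsics, pixels), "k1" (the pictures are not rectified: a ray, as slopes to the right and down, at radius r is drawn at 1 + k1 r^2 times it, then the intrinsics apply), "extrinsics" (4x4, takes a point from camera to world coordinates). Camera axes: x right, y up, looking along -z (the intrinsics and any distortion apply to the point x, -y, -z); pixel columns grow to the right and rows downward; lengths in m; the calibration is good to about 2 mm. A picture is of the moment at which its call begins.
- job.job_done(): hands the job in, once; it reports no verdict.
Trained networks look in a picture, given as the dict that the camera call returned (one of the last four; its "shot" number tells which), for a name from the list of things; names that differ only in an ending like _2 or _b are one class to them, and where a whole thing is asked for, a point or a joint stands for the part that bears it (a point fixed in the world has none). Each returns a list of dicts, best first, with "score" (0 to 1); they miss things now and then, are a little off and sometimes report something else, mostly with a low value. They report only what shows in the picture. A call takes as long as a camera call.
- outline_of(label, picture): "region" (400x640 bool, what is visible of it) and "extent" ([left, top, right, bottom] in pixels, round what is visible of it).
The state is a dict: "t": time; "q": joint angles; "qd": joint speeds; "joint_efforts": joint torques, N m; "eef_pos": TCP position; "ee_rot": TCP orientation; "force": force on the tool from outside, world axes, zero at the start; "moment": the same for the moment, N m; "width": finger opening in m.
Only numpy, scipy, OpenCV 4.12 (cv2) and the standard library are available. Lean on these libraries where they do the work, as an engineer would, in place of code of your own. Each camera call takes 0.05 s, during which the arm holds its last target.

## Task

One of the three steel metering cylinders of this filling machine is open at the top while the other two are capped. Take the solid red tapered stopper out of the white stand and lower it, narrow end first, into the open neck without dropping it in; let go once it sits upright with its flange down on the rim. Leave the black vented stopper in its place.

Things in the scene. Friction and masses are not known exactly. Their poses are not given: they have to be found in the camera images.
- red_stopper: Solid red stopper, 60-130 g, 88 mm tall, round about its z axis (up). Origin: centre of the narrow underside. Upward: taper 40 mm long, 28 to 46 mm in diameter; flange 68 mm wide, 8 mm thick (40 to 48 mm up); cylindrical grip 30 mm wide, 40 mm tall (48 to 88 mm up). Starts upright in a hole of the white stand, flange on the stand's top, origin 10 mm above the table.
- black_stopper: Black stopper of the same shape, size and origin as the red one, but with a short steel vent pipe (12 mm wide, 10 mm high) on top of its grip. It stands in the other hole of the white stand. Not to be moved.
- stand: Fixed white block, 100 x 230 x 50 mm (x, y, z), origin at the centre of its underside. Two round holes, 54 mm wide and 46 mm deep, at y = -60 and +60 mm, hold the two stoppers; which is in which varies. Lift a stopper straight up by its grip.
- open_neck (a point): Centre of the open cylinder's mouth, at the rim, z up, 155 mm above the table. Neck: fixed upright steel tube, 52 mm inside, 66 mm outside, 55 mm deep, dark bottom. One of three cylinders in a row along the point's y, 110 mm apart, in any order, on an aluminium plate; the other two are capped, with pipe stubs up to 190 mm high. Plate and stand may swap sides (left, right).

How it is judged:
On the way:
1. the red stopper, still held in the gripper, has its narrow end at least 6 mm inside the open neck (z of red_stopper in the frame of open_neck below -0.006 m and horizontal distance between red_stopper and open_neck below 0.015 m and contact force between the fingers and red_stopper above 0.5 N), for 0.05 s.
At the end, for the whole second after the job is handed in: The red stopper rests released in the open neck: its narrow end at least 36 mm below the rim (40 mm when the flange lies on it), within 10 mm of the neck's axis, within 0.1 rad of upright and at rest; the black stopper is within 20 mm of where it started (z of red_stopper in the frame of open_neck below -0.036 m and horizontal distance between red_stopper and open_neck below 0.01 m and angle between red_stopper's own z axis and vertical below 0.1 rad and linear speed of red_stopper below 0.02 m/s and distance of black_stopper from where it was at the start of the episode below 0.02 m); the robot touches nothing.
It fails at once if the black stopper is moved by more than 40 mm (distance of black_stopper from where it was at the start of the episode above 0.04 m).
It also fails if it takes over 43 s, if anything falls off the work surface, if the arm or the gripper's body presses on something with over 40 N, if the wrist force passes 120 N, or if a joint passes its speed limit or range.

## Working session

There is one attempt and no reset: what is moved stays moved. The work goes in short steps, Python scripts to look and compute and a tool call to move; the robot and the scene stay as the last step left them, time stands still between calls to the robot, and variables do not carry over. Pictures are saved under pics/ and viewed, and the job is handed in when it is done.

Besides the shell and the picture viewer there is one more tool, called after ">>>" by a JSON object that holds its "method" and its "body". apply_moves: Moves the arm, as the interface text tells. Its arguments: {"type":"object","properties":{"moves":{"type":"array","items":{"type":"array","items":{"type":"number"}}},"newtons":{"type":"number"}},"required":["moves"]}

```bash
mkdir -p pics; ls; cat > h.py <<'E'
import numpy as np, cv2
from station import arm, eyes, job, outline_of
def save(f,n): cv2.imwrite('pics/'+n+'.png', f['color'][:,:,::-1])
def world(f):
    K=f['camera_matrix'];k1=f['k1'];E=np.array(f['extrinsics'])
    v,u=np.mgrid[0:400,0:640]
    x=(u-K[0,2])/K[0,0]; y=(v-K[1,2])/K[1,1]
    rd=np.hypot(x,y); r=rd.copy()
    for _ in range(20): r=rd/(1+k1*r*r)
    s=np.where(rd>0,r/np.maximum(rd,1e-12),1)
    x=x*s;y=y*s; z=f['z_map']
    P=np.stack([x*z,-y*z,-z],-1)@E[:3,:3].T+E[:3,3]
    P[z<=0]=np.nan
    return P
E
python3 - <<'E'
from h import *
s=arm.get_state();print(s)
for n in ['scene','side','wrist']:
    f=eyes.grab_frame(n); save(f,n+'0'); np.savez('pics/'+n+'0.npz',P=world(f),c=f['color'])
    print(n,f['k1'],f['extrinsics'])
    P=world(f)
    for l in ['red_stopper','black_stopper','stand']:
        for o in outline_of(l,f)[:2]:
            p=P[o['region']]; p=p[~np.isnan(p[:,0])]
            print(n,l,round(o['score'],2),o['extent'],np.nanmedian(p,0) if len(p) else 0,len(p), np.nanmax(p,0) if len(p) else 0)
E
```

```text
pics
{'t': 0.0, 'q': array([ 2.88075724e-01,  3.59403719e-01,  1.10817793e-02, -3.52962030e-04,
       -1.22410404e+00, -2.88113519e-01]), 'qd': array([-9.79355290e-04, -1.36729369e-03, -2.16204416e-05, -3.43378151e-05,
       -1.51434157e-04, -3.66680959e-04]), 'joint_efforts': array([-8.00930356e-04, -5.82726967e+01,  2.93058443e+01,  6.99745238e+00,
        6.93249181e-03, -2.06530804e-04]), 'eef_pos': array([ 6.74468585e-01, -4.43983230e-05,  1.95021314e-01]), 'ee_rot': array([ 3.13993589e+00, -1.44969669e-04, -1.57095421e+00]), 'force': array([-0.2382938 ,  0.50867378, -0.61289654]), 'moment': array([-0.01777218, -0.08579816,  0.01403616]), 'width': 0.08798084888467887}
scene -0.028799712671267307 [[ 9.84142880e-01  1.30811804e-01 -1.19795924e-01  3.95135717e-01]
 [-1.77377041e-01  7.24179214e-01 -6.66409673e-01 -7.41969964e-01]
 [-4.20533435e-04  6.77091381e-01  7.35898828e-01  9.25235943e-01]
 [ 0.00000000e+00  0.00000000e+00  0.00000000e+00  1.00000000e+00]]
scene red_stopper 0.93 [317.1, 246.3, 346.8, 273.7] [ 0.52804292 -0.14479097  0.05962717] 647 [ 0.56496069 -0.0953616  
[... 869 characters left out ...]
-0.21880821  0.10862255]
side stand 0.95 [314.3, 134.6, 368.1, 214.0] [ 0.52659532 -0.13945391  0.0479629 ] 2288 [ 0.60950427 -0.07431792  0.09838479]
wrist -0.04872876582437167 [[-9.99999476e-01  8.71328904e-04 -5.38020572e-04  6.73948174e-01]
 [-7.10133947e-04 -9.68576015e-01 -2.48716703e-01 -6.69014728e-02]
 [-7.37827874e-04 -2.48716191e-01  9.68576126e-01  3.85225668e-01]
 [ 0.00000000e+00  0.00000000e+00  0.00000000e+00  1.00000000e+00]]
wrist red_stopper 0.82 [434.1, 6.1, 512.6, 87.1] [ 0.53963776 -0.13091538  0.05917746] 4738 [ 0.56642425 -0.1012487   0.10113419]
wrist stand 0.6 [396.2, 0.0, 522.9, 110.1] [ 0.55756342 -0.11960969  0.05032876] 7943 [ 0.58612991 -0.07652277  0.09759759]
```

```bash
python3 - <<'E'
from h import *
a=[cv2.imread(f'pics/{n}0.png') for n in ['scene','side','wrist']]
cv2.imwrite('pics/a.png',cv2.resize(np.vstack(a[:2]),(640,600) if 0 else (640,600),interpolation=cv2.INTER_AREA))
E
```

```text
(no output)
```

View pics/scene0.png

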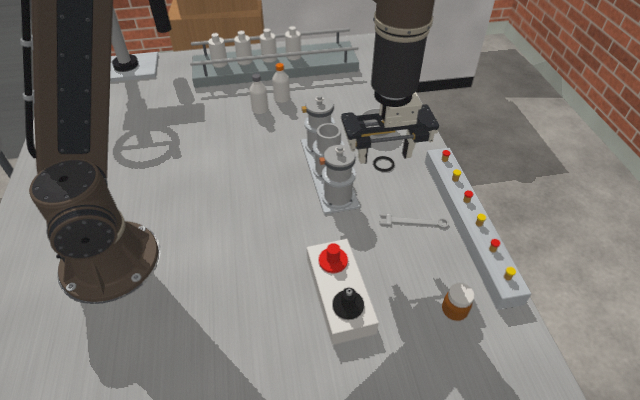

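View pics/side0.png

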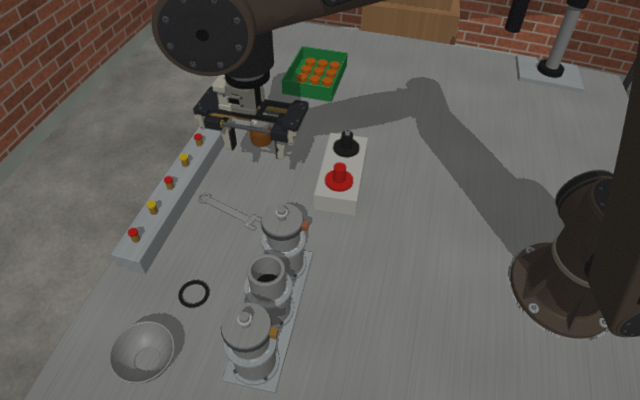

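View pics/wrist0.png

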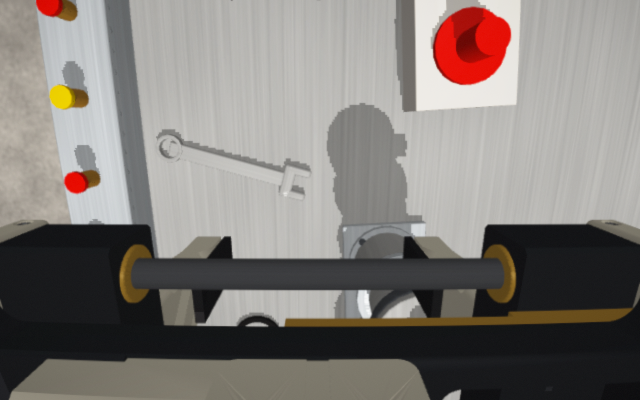

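The middle cylinder is the open one: scene (328,132), side (266,268). The red stopper is at the near hole, scene (333,257). Next I'll measure both.

```bash
cat > m.py <<'E'
from h import *
from scipy.optimize import least_squares
def circ(p,r=None):
    f=(lambda q:np.hypot(p[:,0]-q[0],p[:,1]-q[1])-(r or q[2]))
    s=least_squares(f,[*p[:,:2].mean(0),.03],loss='soft_l1',f_scale=.001)
    return s.x, np.abs(s.fun).mean()
E
python3 - <<'E'
from m import *
for n,(u,v) in {'scene':(328,132),'side':(266,268)}.items():
    d=np.load(f'pics/{n}0.npz');P=d['P']
    m=np.zeros((400,640),bool); m[v-26:v+27,u-26:u+27]=1
    q=P[m&(P[...,2]>.10)]; print(n,np.histogram(q[:,2],bins=np.arange(.1,.2,.005)))
    q=P[m&(np.abs(P[...,2]-.155)<.004)]; print(len(q),np.median(q[:,2]),q.min(0),q.max(0))
    c,e=circ(q); print(c,e)
    r=np.hypot(q[:,0]-c[0],q[:,1]-c[1]); print(np.percentile(r,[2,20,50,80,98]))
for n in ['scene','side','wrist']:
    d=np.load(f'pics/{n}0.npz');P=d['P'];c=d['c'].astype(int)
    red=(c[...,0]>100)&(c[...,1]<60)&(c[...,2]<60)&(np.hypot(P[...,0]-.535,P[...,1]+.13)<.06)
    t=P[red&(P[...,2]>.093)]; print(n,'top',len(t),np.median(t,0),t.min(0),t.max(0),(t.min(0)+t.max(0))/2)
    t=P[red&(np.abs(P[...,2]-.058)<.004)]; print('flange',len(t),(t.min(0)+t.max(0))/2,t.max(0)-t.min(0))
    h=P[red&(P[...,2]>.066)&(P[...,2]<.092)]; print('grip',circ(h,.015))
    s=P[(np.abs(P[...,2]-.05)<.004)&(c.min(-1)>170)&(np.abs(P[...,0]-.53)<.09)&(P[...,1]<-.05)&(P[...,1]>-.35)]
    if len(s)>50: print('stand',cv2.minAreaRect(s[:,:2].astype(np.float32)*1000))
E
```

```text
scene (array([103,  22,  39,  59,  71,  82,  91,  88,  75,  87, 151, 147, 283,
       170,   7,   8,  22,  17,  17]), array([0.1  , 0.105, 0.11 , 0.115, 0.12 , 0.125, 0.13 , 0.135, 0.14 ,
       0.145, 0.15 , 0.155, 0.16 , 0.165, 0.17 , 0.175, 0.18 , 0.185,
       0.19 , 0.195]))
255 0.1551066035536064 [0.5307634  0.09912806 0.15106994] [0.61851195 0.32429536 0.15886922]
[0.46535516 0.2052697  0.12898396] 0.015219284280076226
[0.08978371 0.11091883 0.12891834 0.14400346 0.16986277]
side (array([168,  88,  97, 100, 129, 122,  95, 107, 106, 109, 382,  19,   0,
         0,   0,   0,   0,   0,   0]), array([0.1  , 0.105, 0.11 , 0.115, 0.12 , 0.125, 0.13 , 0.135, 0.14 ,
       0.145, 0.15 , 0.155, 0.16 , 0.165, 0.17 , 0.175, 0.18 , 0.185,
       0.19 , 0.195]))
371 0.15310918737650825 [0.55364138 0.17569306 0.15101479] [0.61822946 0.2423083  0.1562622 ]
[0.5855894  0.20913318 0.02961471] 0.0018026984765909687
[0.02594054 0.02748423 0.02962237 0.03161044 0.03324489]
scene top 121 [ 0.53080012 -0.13793668  0.09810019] [ 0.51589695 -0.15107259  0.09329935] [ 0.54435748 -0.12049551  0.1020376
[... 407 characters left out ...]
79] [ 0.54428104 -0.11870742  0.10143335] [ 0.53112265 -0.13303219  0.09726057]
flange 301 [ 0.5306585  -0.13069109  0.05787118] [0.0636025  0.06234981 0.00765198]
grip (array([ 0.5322041 , -0.13520295,  0.03      ]), np.float64(0.0008877138304901982))
wrist top 1184 [ 0.53345256 -0.13438732  0.09841132] [ 0.51775466 -0.15004486  0.093064  ] [ 0.54716565 -0.12007457  0.10113419] [ 0.53246015 -0.13505971  0.09709909]
flange 2719 [ 0.53232855 -0.13511853  0.05798712] [0.0681914  0.06675125 0.00787411]
grip (array([ 0.53180814, -0.13505583,  0.03      ]), np.float64(0.0003206416786380155))
stand ((531.1597290039062, -129.70498657226562), (101.02837371826172, 99.96664428710938), 4.4696044921875)
```

>>> {"method": "apply_moves", "body": {"moves": [[1,0.02,0.02,0,0],[1,0.025,0.026,0,0],[1,0.025,0.026,0,0],[1,0.025,0.026,0,0],[1,0.02,0.0225,0,0],[1,0.02,0.022,0,0],[1,0,0,0,0],[1,0,0,0,0]]}}

```text
t: 1.27
eef_pos: [0.5318, -0.136, 0.1968]
ee_rot: [-3.14, 0.0, -1.573]
force: [0.3, 0.0, 1.0]
width: 0.0877
```

>>> {"method": "apply_moves", "body": {"moves": [[1,-0.001,0,0.02,0],[1,0,0,0.025,0],[1,0,0,0.025,0],[1,0,0,0.025,0],[1,0,0,0.02,0],[1,0,0,0.01,0],[1,0,0,0.005,0],[1,0,0,0,0],[1,0,0,0,0]]}}

```text
t: 2.02
eef_pos: [0.5334, -0.1339, 0.0667]
ee_rot: [-3.141, -0.0, -1.57]
force: [0.3, -0.1, -0.2]
width: 0.088
```

```bash
python3 - <<'E'
from h import *
f=eyes.grab_frame('wrist'); save(f,'w1'); s=arm.get_state(); print(s['eef_pos'],s['force'])
E
```

```text
[ 0.53363711 -0.13389291  0.06711633] [ 0.53973173  0.12005929 -0.48279934]
```

View pics/w1.png

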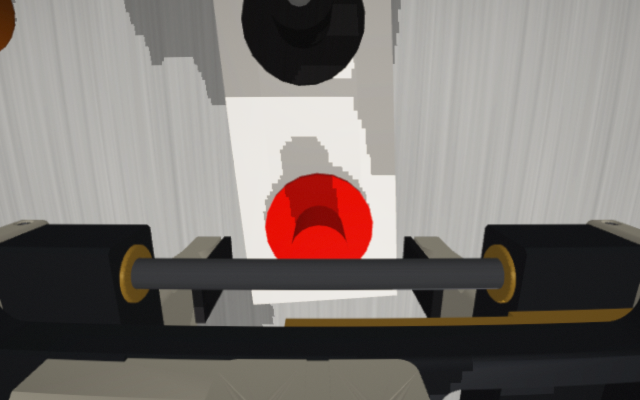

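The red grip, at about (320,240), is centred between the pads, which are at columns 232 and 404. Closing now.

>>> {"method": "apply_moves", "body": {"moves": [[-1,0,0,0,0],[-1,0,0,0,0],[-1,0,0,0,0],[-1,0,0,0,0],[-1,0,0,0,0],[-1,0,0,0,0],[-1,0,0,0,0],[-1,0,0,0,0],[-1,0,0,0,0],[-1,0,0,0,0]], "newtons": 25}}

```text
t: 2.9
eef_pos: [0.5325, -0.134, 0.066]
ee_rot: [3.142, -0.0, -1.571]
force: [-0.0, -0.5, 0.0]
width: 0.0276
```

>>> {"method": "apply_moves", "body": {"moves": [[-1,0,0,-0.008,0],[-1,0,0,-0.015,0],[-1,0,0,-0.02,0],[-1,0,0,-0.025,0],[-1,0,0,-0.03,0],[-1,0,0,-0.03,0],[-1,0,0,-0.03,0],[-1,0,0,-0.03,0],[-1,0,0,-0.025,0],[-1,0,0,-0.015,0],[-1,0,0,0,0],[-1,0,0,0,0]]}}

```text
t: 3.9
eef_pos: [0.5326, -0.1339, 0.295]
ee_rot: [-3.14, 0.001, -1.571]
force: [-0.0, 0.5, -0.0]
width: 0.0271
```

```bash
python3 - <<'E'
from m import *
s=arm.get_state(); print(s['eef_pos'],s['force'],s['width'])
for n in ['scene','side','wrist']:
    f=eyes.grab_frame(n); save(f,n+'2'); P=world(f);np.savez('pics/'+n+'2.npz',P=P,c=f['color']);c=f['color'].astype(int)
    T=s['eef_pos']
    red=(c[...,0]>80)&(c[...,1]<60)&(c[...,2]<60)&(np.linalg.norm(P[...,:2]-T[:2],axis=-1)<.07)
    q=P[red]; print(n,len(q), np.percentile(q[:,2],[1,50,99]))
    print(np.histogram(q[:,2],bins=np.arange(.2,.34,.01))[0])
    if n!='wrist':
        for z in (.245,.255,.265,.275): pass
        t=q[q[:,2]<.268]; print('taper',t.min(0),t.max(0),(t.min(0)+t.max(0))/2)
E
```

```text
[ 0.53258827 -0.13388981  0.29497267] [-0.02545339  0.5449641  -0.0346702 ] 0.027054239931005312
scene 925 [0.24480173 0.28830912 0.3288157 ]
[  0   0   0   0  23  34   8   3 489  68  63  57 177   3]
taper [ 0.51688416 -0.15416083  0.24042778] [ 0.54289587 -0.14226159  0.26346211] [ 0.52989002 -0.14821121  0.25194495]
side 915 [0.23996052 0.28427681 0.32533306]
[  0   0   0  10  45  38  23  51 427  67  67  59 128   0]
taper [ 0.51355242 -0.13058288  0.23448066] [ 0.54423491 -0.11078661  0.26713576] [ 0.52889366 -0.12068474  0.25080821]
wrist 6613 [0.28425794 0.28621676 0.32824432]
[   0    0    0    0    0    0    0    0 4142  194  228  271 1722    6]
```

View pics/side2.png

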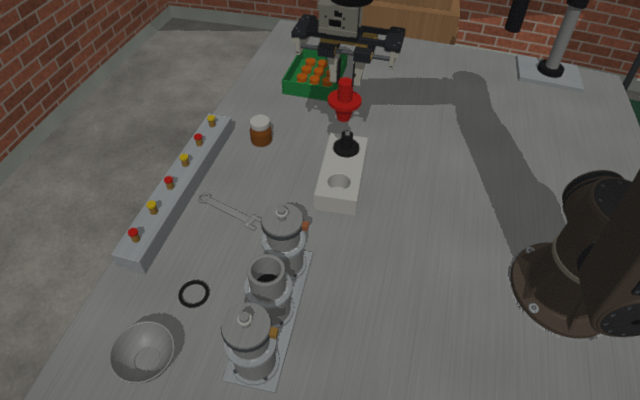

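View pics/scene2.png

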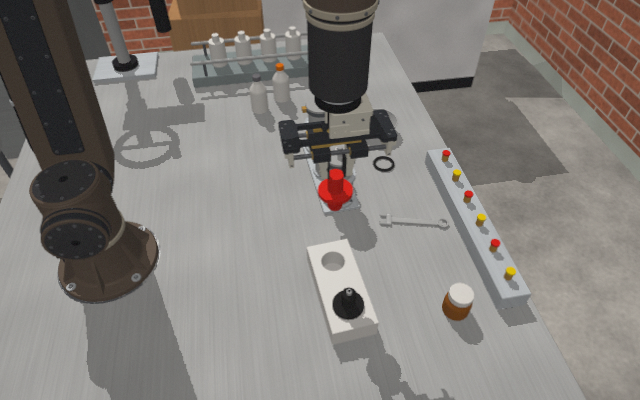

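The stopper came out and hangs upright in the gripper (side view, around (345,100)); the black one still stands in its hole. Next I'll refine the neck centre.

```bash
python3 - <<'E'
from m import *
from scipy.optimize import minimize
for n,k in [('scene','0'),('side','0'),('side','2')]:
    P=np.load(f'pics/{n}{k}.npz')['P']
    q=P[(np.abs(P[...,2]-.1545)<.0025)&(np.hypot(P[...,0]-.5856,P[...,1]-.209)<.05)]
    print(n,k,len(q))
    cost=lambda c:np.mean(np.minimum(np.maximum(0,np.abs(np.hypot(q[:,0]-c[0],q[:,1]-c[1])-.0295)-.0033)*1000,8)**1.0)
    g=[(cost((x,y)),x,y) for x in np.arange(.575,.598,.0005) for y in np.arange(.198,.221,.0005)]
    g.sort(); b=np.array([t for t in g if t[0]<g[0][0]+.03]); print(g[0],b.mean(0))
    for lo,hi in [(.05,.15),(.27,.37)]:
        t=P[(P[...,2]>.172)&(P[...,2]<.193)&(P[...,0]>.5)&(P[...,0]<.64)&(P[...,1]>lo)&(P[...,1]<hi)]
        if len(t): print('cap stub',len(t),np.median(t,0),t[:,2].max())
P=np.load('pics/wrist2.npz');c=P['c'].astype(int);P=P['P']
red=(c[...,0]>80)&(c[...,1]<60)&(c[...,2]<60)
q=P[red&(np.abs(P[...,2]-.286)<.004)];print('flange wrist',circ(q),q.min(0),q.max(0))
for lo in (.29,.30,.31): 
    q=P[red&(np.abs(P[...,2]-lo-.005)<.005)];print(circ(q,.015))
E
```

```text
scene 0 125
(np.float64(0.19037251826607318), np.float64(0.5854999999999988), np.float64(0.20650000000000002)) [0.20502012 0.5854375  0.2064375 ]
cap stub 68 [0.58996114 0.09313103 0.1849045 ] 0.19248741274406078
cap stub 55 [0.57909739 0.31283862 0.18438723] 0.19273974161150143
side 0 309
(np.float64(0.02446255221326329), np.float64(0.5854999999999988), np.float64(0.20850000000000002)) [0.03934222 0.58575    0.20875   ]
cap stub 106 [0.59102437 0.1023681  0.18527946] 0.19031576399306405
cap stub 174 [0.57954615 0.3211927  0.18441699] 0.1911041949106188
side 2 319
(np.float64(0.024997674794940142), np.float64(0.5859999999999987), np.float64(0.20900000000000002)) [0.03943351 0.58575    0.2089    ]
cap stub 105 [0.59084376 0.10258689 0.1851648 ] 0.1903249251978648
cap stub 173 [0.5794875  0.32100433 0.18462898] 0.1919802458167743
flange wrist (array([ 0.53086634, -0.13641782,  0.02490193]), np.float64(0.004612800910186889)) [ 0.49773745 -0.168917    0.28209417] [ 0.56431169 -0.12844808  0.28998747]
(array([ 0.53067508, -0.13477161,  0.03      ]), np.float64(0.00011721723361791146))
(array([ 0.53071931, -0.13476832,  0.03      ]), np.float64(0.00011884992376015066))
(array([ 0.5307365 , -0.13476908,  0.03      ]), np.float64(0.00013407588152017675))
```

>>> {"method": "apply_moves", "body": {"moves": [[-1,-0.015,-0.002,0,0],[-1,-0.03,-0.005,0,0],[-1,-0.035,-0.0055,0,0],[-1,-0.035,-0.0055,0,0],[-1,-0.035,-0.0055,0,0],[-1,-0.035,-0.0055,0,0],[-1,-0.035,-0.0055,0,0],[-1,-0.035,-0.0055,0,0],[-1,-0.035,-0.0055,0,0],[-1,-0.03,-0.005,0,0],[-1,-0.0227,-0.0031,0,0],[-1,0,0,0,0]]}}

```text
t: 5.05
eef_pos: [0.5858, 0.2124, 0.2913]
ee_rot: [3.139, -0.001, -1.568]
force: [-0.6, 0.0, -0.6]
width: 0.0267
```

>>> {"method": "apply_moves", "body": {"moves": [[-1,0,0,0.02,0],[-1,0,0,0.02,0],[-1,0,0,0.015,0],[-1,0,0,0.005,0],[-1,0,0,0,0],[-1,0,0,0,0]]}}

```text
t: 5.55
eef_pos: [0.5863, 0.2084, 0.2341]
ee_rot: [3.141, -0.001, -1.571]
force: [-0.2, -0.3, 0.0]
width: 0.0264
```

```bash
python3 - <<'E'
from m import *
s=arm.get_state(); print(s['eef_pos'],s['force'],s['width'])
T=s['eef_pos']
for n in ['side','scene','wrist']:
    f=eyes.grab_frame(n); save(f,n+'3'); P=world(f);c=f['color'].astype(int)
    red=(c[...,0]>80)&(c[...,1]<60)&(c[...,2]<60)&(np.linalg.norm(P[...,:2]-T[:2],axis=-1)<.07)
    z=T[2]
    q=P[red&(P[...,2]>z)&(P[...,2]<z+.025)]; print(n,'grip',circ(q,.015))
    q=P[red&(P[...,2]<z-.02)];
    if len(q)>15:
        h=(q[:,2]-(z-.057)); r=.014+.009*h/.04
        o=least_squares(lambda p:np.hypot(q[:,0]-p[0],q[:,1]-p[1])-r,T[:2]); print('taper',len(q),o.x,np.abs(o.fun).mean())
    q=P[(np.abs(P[...,2]-.1545)<.0025)&(np.hypot(P[...,0]-.5856,P[...,1]-.208)<.045)]
    print(len(q),q.min(0) if len(q) else 0,q.max(0) if len(q) else 0)
E
```

```text
[0.58625077 0.20839825 0.23405997] [-0.24058117 -0.34904671  0.03831792] 0.026392780855940417
side grip (array([0.58511554, 0.20705042, 0.03      ]), np.float64(0.0004743967720200856))
taper 32 [0.58517238 0.20722335] 0.00038401742201051904
236 [0.55308928 0.18138527 0.15201868] [0.61799852 0.2409769  0.15604715]
scene grip (array([0.58461039, 0.20834291, 0.03      ]), np.float64(0.001129971714793228))
taper 77 [0.58513738 0.20852007] 0.0010955901334743154
108 [0.55230608 0.17167806 0.15204867] [0.61808508 0.23370476 0.1569934 ]
wrist grip (array([0.58556374, 0.20781242, 0.03      ]), np.float64(0.00012416852741828664))
590 [0.55716284 0.17512316 0.1522758 ] [0.61687564 0.19677437 0.15698939]
```

View pics/side3.png

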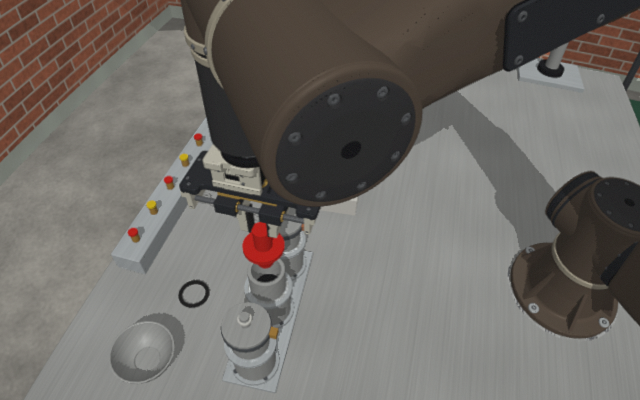

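View pics/wrist3.png

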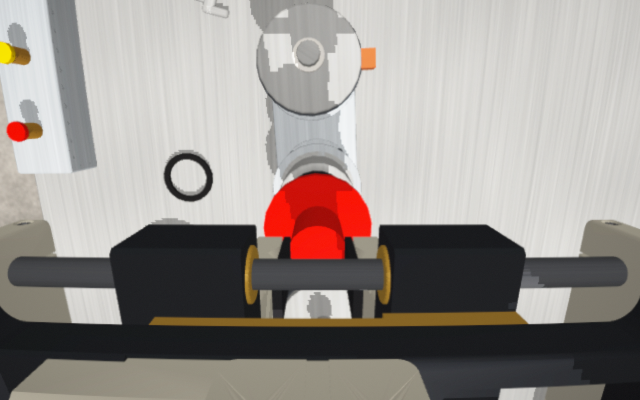

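The two cameras' offsets between stopper and neck cancel to within 2 mm. Lowering now.

>>> {"method": "apply_moves", "body": {"moves": [[-1,0,-0.0005,0.008,0],[-1,0,0,0.008,0],[-1,0,0,0.008,0],[-1,0,0,0.008,0],[-1,0,0,0.008,0],[-1,0,0,0.006,0],[-1,0,0,0.005,0],[-1,0,0,0.003,0],[-1,0,0,0,0],[-1,0,0,0,0]]}}

```text
t: 6.53
eef_pos: [0.5867, 0.2087, 0.18]
ee_rot: [-3.142, -0.0, -1.571]
force: [-0.7, -0.5, -0.9]
width: 0.0267
```

>>> {"method": "apply_moves", "body": {"moves": [[-1,0,0,0.003,0],[-1,0,0,0.002,0],[-1,0,0,0.001,0],[-1,0,0,0,0],[-1,0,0,0,0]]}}

```text
t: 6.95
eef_pos: [0.5866, 0.2086, 0.174]
ee_rot: [-3.142, -0.0, -1.571]
force: [0.2, -0.4, -0.4]
width: 0.0269
```

```bash
python3 - <<'E'
from m import *
s=arm.get_state(); print(s['eef_pos'],s['force'],s['width'])
T=s['eef_pos']
for n in ['side','wrist']:
    f=eyes.grab_frame(n); save(f,n+'4'); P=world(f);c=f['color'].astype(int)
    red=(c[...,0]>80)&(c[...,1]<60)&(c[...,2]<60)&(np.linalg.norm(P[...,:2]-T[:2],axis=-1)<.07)
    q=P[red]; print(n,len(q),np.histogram(q[:,2],bins=np.arange(.14,.22,.004)))
E
```

```text
[0.58659299 0.20864944 0.1739835 ] [ 0.16651693 -0.37609104 -0.35349194] 0.0269244402718666
side 1020 (array([  0,   0,   0,   0,   4, 220, 427,  26,  24,  21,  23,  26,  24,
        23,  15,  66, 118,   1,   0]), array([0.14 , 0.144, 0.148, 0.152, 0.156, 0.16 , 0.164, 0.168, 0.172,
       0.176, 0.18 , 0.184, 0.188, 0.192, 0.196, 0.2  , 0.204, 0.208,
       0.212, 0.216]))
wrist 6645 (array([   0,    0,    0,    0,    0,   38, 4011,  139,   83,   81,   81,
         88,   98,  105,  113,  117, 1592,   43,    3]), array([0.14 , 0.144, 0.148, 0.152, 0.156, 0.16 , 0.164, 0.168, 0.172,
       0.176, 0.18 , 0.184, 0.188, 0.192, 0.196, 0.2  , 0.204, 0.208,
       0.212, 0.216]))
```

View pics/side4.png

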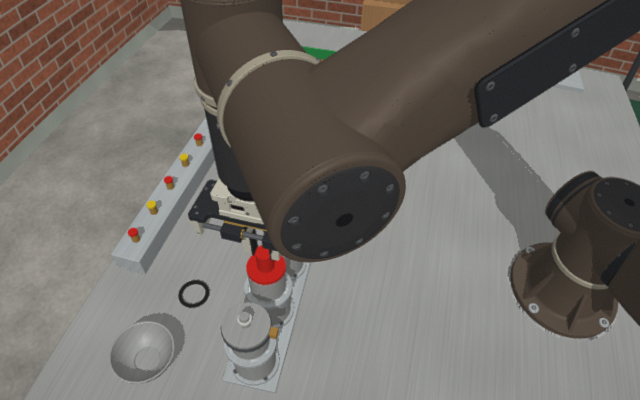

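The flange, at (266,268), is about 2 mm above the rim and concentric with it. I'll touch it down gently.

>>> {"method": "apply_moves", "body": {"moves": [[-1,0,0,0.001,0],[-1,0,0,0.0007,0],[-1,0,0,0,0],[-1,0,0,0,0]]}}

```text
t: 7.38
eef_pos: [0.5865, 0.2086, 0.1722]
ee_rot: [3.141, -0.0, -1.571]
force: [1.0, -0.1, 0.2]
width: 0.0269
```

>>> {"method": "apply_moves", "body": {"moves": [[-1,0,0,0.0005,0],[-1,0,0,0,0],[-1,0,0,0,0]]}}

```text
t: 7.63
eef_pos: [0.5865, 0.2087, 0.1717]
ee_rot: [3.142, -0.0, -1.571]
force: [-0.4, 0.6, -0.6]
width: 0.0269
```

>>> {"method": "apply_moves", "body": {"moves": [[-1,0,0,0.0005,0],[-1,0,0,0,0],[-1,0,0,0,0]]}}

```text
t: 7.88
eef_pos: [0.5865, 0.2087, 0.1712]
ee_rot: [3.142, -0.0, -1.571]
force: [-0.3, 0.2, -1.8]
width: 0.0271
```

>>> {"method": "apply_moves", "body": {"moves": [[-1,0,0,0.0005,0],[-1,0,0,0,0],[-1,0,0,0,0]]}}

```text
t: 8.13
eef_pos: [0.5866, 0.2087, 0.1709]
ee_rot: [-3.141, 0.0, -1.571]
force: [-0.2, 0.5, 1.4]
width: 0.0273
```

>>> {"method": "apply_moves", "body": {"moves": [[-1,0,0,0.0005,0],[-1,0,0,0,0],[-1,0,0,0,0],[-1,0,0,0,0]]}}

```text
t: 8.47
eef_pos: [0.5867, 0.2087, 0.1708]
ee_rot: [-3.141, 0.0, -1.571]
force: [-1.9, 0.2, 5.5]
width: 0.0271
```

```bash
python3 - <<'E'
from m import *
for _ in range(1):
    s=arm.get_state(); print(s['eef_pos'],s['force'],s['width'])
T=s['eef_pos']
f=eyes.grab_frame('wrist'); P=world(f);c=f['color'].astype(int)
red=(c[...,0]>80)&(c[...,1]<60)&(c[...,2]<60)&(np.linalg.norm(P[...,:2]-T[:2],axis=-1)<.07)
q=P[red&(P[...,2]<.17)]; print(np.median(q[:,2])); q=P[red&(P[...,2]>.198)]; print(np.median(q[:,2]))
A=np.c_[q[:,:2],np.ones(len(q))]; print(np.linalg.lstsq(A,q[:,2],rcond=None)[0])
E
```

```text
[0.58670616 0.2087076  0.17081877] [-1.86846218  0.19297814  5.544653  ] 0.027141698300769315
0.16361823112586277
0.2035464765876115
[ 0.01675158 -1.27633414  0.45234682]
```

The upward force is 5.5 N and the flange top is at 0.1636 m, so it is seated. Releasing.

>>> {"method": "apply_moves", "body": {"moves": [[0.3,0,0,0,0],[0.3,0,0,0,0],[0.3,0,0,0,0],[0.3,0,0,0,0],[0.3,0,0,0,0],[0.3,0,0,0,0]]}}

```text
t: 9.02
eef_pos: [0.5865, 0.2087, 0.17]
ee_rot: [3.141, -0.0, -1.571]
force: [-0.6, -0.6, 0.2]
width: 0.056
```

>>> {"method": "apply_moves", "body": {"moves": [[0.3,0,0,-0.01,0],[0.3,0,0,-0.02,0],[0.3,0,0,-0.03,0],[0.3,0,0,-0.03,0],[0.3,0,0,-0.03,0],[0.3,-0.02,0,-0.02,0],[0.3,-0.03,0,0,0],[0.3,-0.03,0,0,0],[0.3,-0.02,0,0,0],[0.3,0,0,0,0],[0.3,0,0,0,0]]}}

```text
t: 9.93
eef_pos: [0.5863, 0.3096, 0.3098]
ee_rot: [3.141, -0.001, -1.569]
force: [-1.0, -0.2, 0.5]
width: 0.0573
```

```bash
python3 - <<'E'
from m import *
s=arm.get_state(); print(s['eef_pos'],s['force'],s['width'])
for n in ['side','scene','wrist']:
    f=eyes.grab_frame(n); save(f,n+'5'); P=world(f);c=f['color'].astype(int)
    red=(c[...,0]>80)&(c[...,1]<60)&(c[...,2]<60)&(np.hypot(P[...,0]-.586,P[...,1]-.208)<.06)
    q=P[red]
    if len(q)<20: print(n,'none');continue
    a=q[np.abs(q[:,2]-.163)<.006]; t=q[q[:,2]>.199]; g=q[(q[:,2]>.17)&(q[:,2]<.197)]
    print(n,'flange z',np.median(a[:,2]),'grip',circ(g,.015),'top',np.median(t[:,2]) if len(t) else 0)
    for lab,w in (('flange',a),('top',t)):
        if len(w)>30: print(lab,(w.min(0)+w.max(0))/2)
    for z0,z1 in ((.17,.183),(.183,.197)): print(circ(q[(q[:,2]>z0)&(q[:,2]<z1)],.015)[0])
    for o in outline_of('black_stopper',f)[:1]: print('black',o['score'],o['extent'])
E
```

```text
[0.58626676 0.30959152 0.30980487] [-0.98377902 -0.15119169  0.4539117 ] 0.05729484025352057
side flange z 0.16142465964059816 grip (array([0.58523891, 0.20746203, 0.03      ]), np.float64(0.0004604313643563506)) top 0.20122408617209359
flange [0.58425318 0.20957321 0.16300064]
top [0.57847848 0.20952817 0.20203556]
[0.58518855 0.20750148 0.03      ]
[0.58527573 0.20742012 0.03      ]
scene flange z 0.1631850505464456 grip (array([0.58473302, 0.20782517, 0.03      ]), np.float64(0.0011613717711035664)) top 0.20348070516916206
flange [0.58486473 0.20312488 0.16268803]
top [0.58417223 0.20682266 0.20419072]
[0.58479483 0.20759861 0.03      ]
[0.58468893 0.20802118 0.03      ]
black 0.82 [329.5, 288.9, 363.2, 318.0]
wrist flange z 0.16374280163919613 grip (array([0.58556502, 0.20776414, 0.03      ]), np.float64(5.946195082008737e-05)) top 0.20363000227299086
flange [0.58615654 0.20713148 0.16451787]
top [0.58566253 0.20782283 0.20257775]
[0.58557295 0.20776824 0.03      ]
[0.58555715 0.20776028 0.03      ]
```

View pics/side5.png

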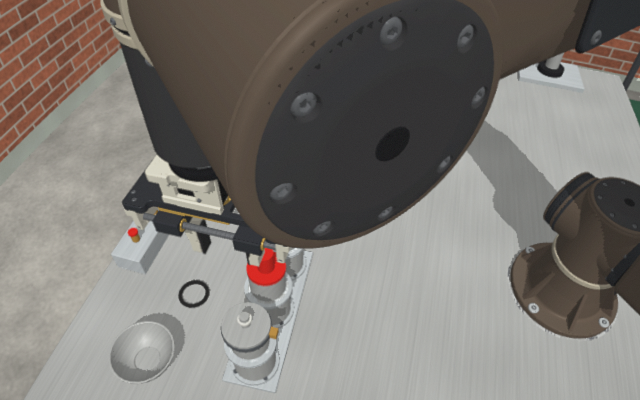

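View pics/wrist5.png

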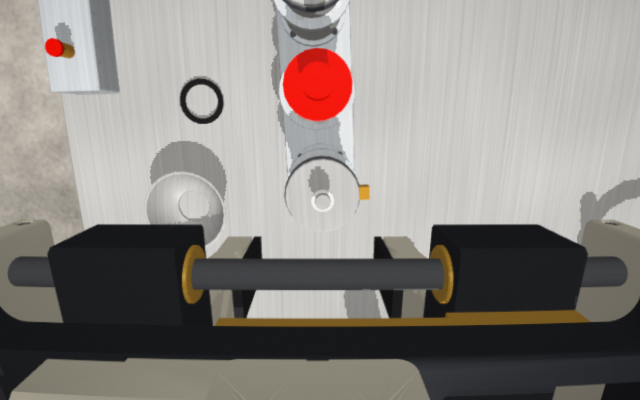

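The stopper is seated upright with its flange on the rim (wrist view (317,84)), the gripper is clear of everything, and the black stopper's outline is unchanged to within a few pixels. Handing in.

```bash
python3 -c "
from station import job
print(job.job_done())"
```

```text
the job is handed in; nothing more can be done
None
```

I took the red stopper out of the stand and lowered it narrow end first into the open middle neck. I let go only after the flange touched the rim, at 5.5 N. I handed the job in at about 10 s; no verdict is reported.

**Seating:** After release the flange top measured 0.1637 m in the wrist view, against 0.163 m expected when seated. The grip axis was at about (0.5855, 0.2078). The neck centre measured (0.5858, 0.2088) in the side view and (0.5854, 0.2064) in the scene view. That puts the stopper within about 1.5 mm of the axis, with no measurable tilt in the wrist view.

**Disagreements:**
- The cameras differed by about 2 mm, which matches the stated calibration: the side view read the flange at 0.1614 m.
- The fingers read 27 mm on the 30 mm grip, but the hold never slipped.

**Black stopper:** The network was checked only in the scene view at the end. It found the black stopper where it started to within about 3 pixels, and no move came near it. I took no separate position measurement.

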